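Reassemble a three-ball check-valve block

ROBOT

A 6-joint arm with a two-finger parallel gripper is mounted at the origin on a cart in front of the work surface, level with it; the furniture and walls round the work are solid. World frame = base frame: x ahead of the robot, y to its left, z up, the work surface at z = 0. Lengths are in m, angles in rad, forces in N, time in s.
With the tool pointing down it reaches from about 0.35 to 0.8 m from the base axis. Payload 7.3 kg.
Tool frame: the origin (TCP) lies at the very end of the fingers, on their centre line; the grasp point (between the pads) lies 19 mm behind it (bot.hold_point_z is the distance from the TCP to the grasp point, in m); z points along the fingers, y is the line along which they close (so a half turn about z gives the same grasp; the last joint's range is limited). The gripper opens to 85 mm and grips with 20 to 120 N. Pads are 22 mm wide; open, the fingers measure 114 mm over their backs; the gripper's body (76 mm by 85 mm) begins 54 mm behind the grasp point. The pads swing forward as they close: fully open they stand 13 mm farther back than shut.
Start: joints at [1.108, 0.342, 1.524, -0, 1.275, -0.146], TCP at [0.164, 0.499, 0.231] pointing down, gripper open.
Joint ranges: [-2.53, 2.53], [-0.77, 2.02], [0.04, 2.7], [-1, 4.14], [0.28, 2.66], [-3.11, 3.11]. Speed limits (rad/s): [2.57, 2.57, 3.14, 3.14, 3.14, 3.14].

INTERFACE

Orientations are given as a unit quaternion [w, x, y, z].
In Python, from workcell import bot gives the robot as it stands. The module is installed in compiled form; this text tells all that it offers.
- The arm moves only by the shell command python3 -m creep 'ROWS' [FORCE]. ROWS is a JSON list that holds a single list of rows (three levels of brackets), with 1 to 5 rows, each of 7 numbers: dx, dy, dz in shares of the most that a row can go, 1 being 50 mm, then a rotation vector rx, ry, rz in shares of 2 pi rad (1.0 is 2 pi rad), then the opening from 0.0 (shut) to 1.0 (fully open); each row shifts and turns the commanded pose from where the row before left it, along the tool's axes as they then stand; what a row does not reach is not made up. A row lasts 1/10 s, in which the tool goes at most 0.05 m and 0.15 rad, less where a joint would pass 70% of its speed; a pose out of reach is approached as far as the arm can. The fingers move at their own pace and stop on an object; FORCE is the grip in N (left out, the last holds). Time passes only in rows, so rows that do not move let the fingers close. It prints the time, the measured TCP pose, the force, the opening and the grip force at its end. Shift and turn numbers lie between -1 and 1, and a call with a number outside is refused. Input that does not fit is refused with a message, and nothing moves.
- bot.sense(): the state, without advancing time (a new reading comes with each control period).
- bot.capture(name): name is "scene" or "side" or "wrist"; returns a dict with "color" (480x640x3 uint8, red, green, blue), "camera_matrix" (3x3 intrinsics, pixels), "k1" (the pictures are not rectified: a ray, as slopes to the right and down, at radius r is drawn at 1 + k1 r^2 times it, then the intrinsics apply), "extrinsics" (4x4, takes a point from camera to world coordinates). Camera axes: x right, y down, z forward; pixel columns grow to the right and rows downward; lengths in m; the calibration is good to about 2 mm. A picture is of the moment at which its call begins. There is no depth.
- bot.sign_off(): hands the job in; it is judged then, once.
The state is a dict: "t": time; "qpos": joint angles; "qvel": joint speeds; "tau": joint torques, N m; "position": TCP position; "tcp_rot": TCP orientation; "force": force on the tool from outside, world axes, zero at the start; "wrist_torque": the same for the moment, N m; "opening": opening from 0.0 (shut) to 1.0 (fully open); "finger_force": force on a finger pad.
Only numpy, scipy, OpenCV 4.12 (cv2) and the standard library are available. Lean on these libraries where they do the work, as an engineer would, in place of code of your own. Each camera call takes 0.05 s, during which the arm holds its last target. There are 200 camera calls.

TASK

Put the pump's check-valve block back together: pick the three steel balls, and only those, out of the kit tray and set each one in the brass seat of its own size on the valve block, so that it lies at rest in the seat's dimple. When all three lie in their seats, lay the dark steel keeper over the two guide posts so that it rests flat on both post shoulders and shuts the balls in. Leave the plug and the poppet standing in the tray where they are.

Things in the scene. Friction and masses are not known exactly. Their poses are not given: they have to be found in the camera images.
- ball_large: the large valve ball: plain bright steel sphere 40 mm in diameter, 0.26 kg. Its origin is its centre (its axes mean nothing, it rolls). It starts in one of the five shallow pockets (16 mm wide) of the grey kit tray, centre 26 mm above the bench.
- ball_medium: the medium valve ball: plain bright steel sphere 32 mm in diameter, 0.13 kg. Its origin is its centre (its axes mean nothing, it rolls). It starts in one of the five shallow pockets (16 mm wide) of the grey kit tray, centre 22 mm above the bench.
- ball_small: the small valve ball: plain bright steel sphere 26 mm in diameter, 0.07 kg. Its origin is its centre (its axes mean nothing, it rolls). It starts in one of the five shallow pockets (16 mm wide) of the grey kit tray, centre 18 mm above the bench.
- seat_large: the large valve seat, fixed: upright brass ring on the valve block, outside 32 mm (39 mm over a 3 mm collar at its foot), rim 8 mm above its foot, conical dimple 29 mm wide at the rim. Origin: on its axis at its foot, 20 mm above the bench, z up. The 40 mm ball at home in it has its centre 22 mm above this origin, so 42 mm above the bench.
- seat_medium: the medium valve seat, fixed: upright brass ring on the valve block, outside 27 mm (34 mm over a 3 mm collar at its foot), rim 15 mm above its foot, conical dimple 24 mm wide at the rim. Origin: on its axis at its foot, 20 mm above the bench, z up. The 32 mm ball at home in it has its centre 26 mm above this origin, so 46 mm above the bench.
- seat_small: the small valve seat, fixed: upright brass ring on the valve block, outside 24 mm (31 mm over a 3 mm collar at its foot), rim 20 mm above its foot, conical dimple 21 mm wide at the rim. Origin: on its axis at its foot, 20 mm above the bench, z up. The 26 mm ball at home in it has its centre 29 mm above this origin, so 49 mm above the bench.
- valve_block: fixed aluminium block 230 x 64 x 20 mm, long axis x, origin under its centre at bench level. Seats on its x axis at -52, 0, +52 mm in any order. Steel posts at x = -94, +94 mm, y = 0: 20 mm thick (26 at the foot) to a shoulder at z 65 mm, then a 10 mm pin, straight for 10 mm, tapered to a 3 mm tip at z 82 mm. Right balls' tops are at z 62 mm; a ball in too small a seat holds the keeper up.
- keeper: loose dark steel bar 214 x 50 x 8 mm, 0.35 kg, flat on the bench; long axis x, origin at the centre of its underside, z up. 15 mm holes for the pins at x = -94, +94 mm, y = 0. Grip its middle rib: 14 mm thick (y), 70 mm long (x), z 8 to 30 mm; a lower rib (12 mm thick, to z 16 mm) runs on to x = -65, +65 mm. Either way round fits; fitted, its origin is 65 mm above the bench.
- plug: not needed: flat-topped round steel plug, 33 mm in diameter, 25 mm high, with a round recess 14 mm wide in its top; stands upright in the kit tray. Origin: centre of its underside, 8 mm above the bench. (Kit tray: grey, fixed, 250 x 60 mm, floor 8 mm and rim 12 mm above the bench; five pockets in a row at 48 mm pitch on its long axis hold balls, plug and poppet in any order.)
- poppet: not needed: steel poppet valve, a disc 38 mm in diameter standing in the kit tray with a 9 mm stem pointing up, 34 mm high in all. Origin: centre of its underside, 8 mm above the bench.
Things that resemble listed ones, but are neither listed nor needed, are in the scene too. Leave any pink or turquoise look-alike of the ball_medium alone.

How it is judged:
By the outcome, as a careful person would: the job done as asked, in the order asked, and still so for the second after the job is handed in, with the robot touching nothing.
It also fails if it takes over 122 s, if anything falls off the work surface, if the arm or the gripper's body presses on something with over 40 N, if the wrist force passes 120 N, or if a joint passes its speed limit or range.

## Working session

There is one attempt and no reset: what is moved stays moved. The work goes in short steps, Python scripts to look and compute and a shell command to move; the robot and the scene stay as the last step left them, time stands still between calls to the robot, and variables do not carry over. Pictures are saved under pics/ and viewed, at most 14 in all, crops included, and the job is handed in when it is done.

```bash
mkdir -p pics
cat > h.py <<'E'
import numpy as np, cv2, json
from workcell import bot
def save(name,fn):
    c=bot.capture(name); cv2.imwrite(fn+'.png',c['color'][:,:,::-1])
    np.savez(fn+'.npz',**{k:np.array(c[k]) for k in c}); return c
def load(fn): return dict(np.load(fn+'.npz'))
def ray(c,u,v):
    K=c['camera_matrix'];d=np.array([(u-K[0,2])/K[0,0],(v-K[1,2])/K[1,1]]);s=d.copy()
    for _ in range(20): s=d/(1+float(c['k1'])*(s@s))
    E=c['extrinsics']; return E[:3,3],E[:3,:3]@np.array([s[0],s[1],1.])
def onz(c,u,v,z):
    o,r=ray(c,u,v); return o+r*(z-o[2])/r[2]
def proj(c,p):
    E=c['extrinsics'];q=E[:3,:3].T@(np.array(p)-E[:3,3]);s=q[:2]/q[2];s=s*(1+float(c['k1'])*(s@s));K=c['camera_matrix']
    return np.array([K[0,0]*s[0]+K[0,2],K[1,1]*s[1]+K[1,2]])
E
python3 - <<'E'
from h import *
for n in ('scene','side','wrist'):
    c=save(n,'pics/'+n+'0'); print(n,c['camera_matrix'].tolist(),c['k1'],np.round(c['extrinsics'],3).tolist())
print(bot.sense())
E
```

```text
scene [[596.5053679758465, 0.0, 324.052721846398], [0.0, 596.5053679758465, 243.36766151641396], [0.0, 0.0, 1.0]] -0.15052707473202234 [[-0.654, -0.347, 0.672, -0.055], [-0.756, 0.321, -0.57, 0.385], [-0.017, -0.881, -0.472, 0.463], [0.0, 0.0, 0.0, 1.0]]
side [[558.1519831442265, 0.0, 312.21805640182805], [0.0, 558.1519831442265, 242.56897718262385], [0.0, 0.0, 1.0]] -0.01975094198450377 [[0.829, -0.297, 0.474, 0.125], [-0.559, -0.474, 0.68, -0.692], [0.023, -0.829, -0.559, 0.518], [0.0, 0.0, 0.0, 1.0]]
wrist [[356.7144459737792, 0.0, 318.9307824220598], [0.0, 356.7144459737792, 242.2498183042477], [0.0, 0.0, 1.0]] -0.06829368543200261 [[0.311, 0.913, 0.265, 0.096], [0.95, -0.299, -0.088, 0.521], [-0.001, 0.279, -0.96, 0.372], [0.0, 0.0, 0.0, 1.0]]
{'t': 0.15, 'qpos': array([ 1.10800400e+00,  3.42539700e-01,  1.52480425e+00,  8.42739464e-06,
        1.27540333e+00, -1.45999185e-01]), 'qvel': array([ 0.00102989, -0.00194952, -0.0045237 ,  0.00037863,  0.00268134,
       -0.00118366]), 'tau': array([ 1.00161844e-03, -4.33904314e+01, -2.46148163e+01, -2.72584048e-04,
        5.76862745e-03, -9.66921135e-06]), 'position': array([0.16338715, 0.49860824, 0.23079521]), 'tcp_rot': array([-1.76876038e-04,  1.57736240e-01,  9.87481111e-01, -5.49566355e-04]), 'force': array([ 0.20159399, -0.59440383, -0.20241367]), 'wrist_torque': array([0.00514681, 0.00479394, 0.03238536]), 'finger_force': 0.0, 'opening': 1.0002662169841294}
```

View pics/scene0.png

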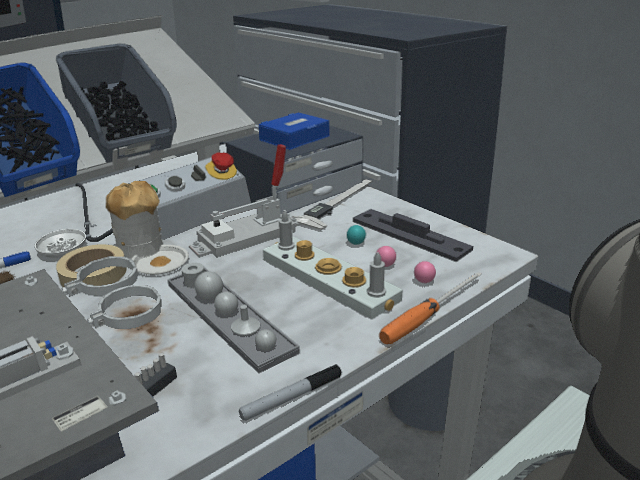

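View pics/side0.png

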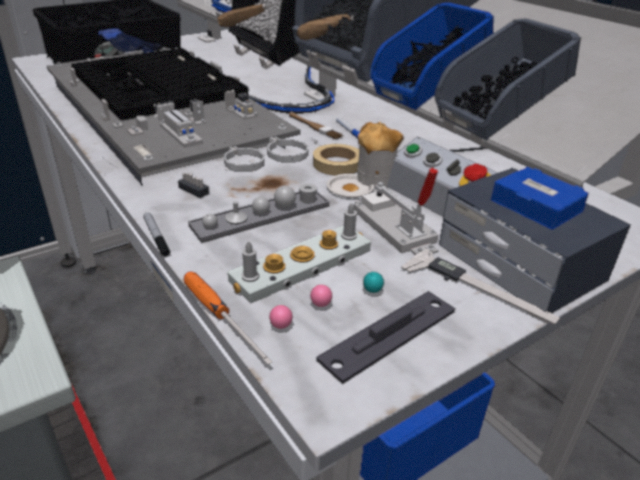

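The scene view shows the tray with the plug at (193,270), three grey balls at (209,285), (227,304) and (265,340), and the poppet at (245,322). The block has seats at (304,250), (328,266) and (354,276), and the keeper is at (410,232). The pink and turquoise look-alikes are at (387,257), (425,272) and (356,235). Next I'll enlarge the tray and block in both views.

Run:
```python
from h import *
a=cv2.imread('pics/scene0.png')[200:380,160:420]; b=cv2.imread('pics/side0.png')[170:310,180:390]
a=cv2.resize(a,(780,540),interpolation=cv2.INTER_CUBIC);cv2.imwrite('pics/a.png',a)
b=cv2.resize(b,(798,532),interpolation=cv2.INTER_CUBIC);cv2.imwrite('pics/b.png',b)
```

```text
(no output)
```

View pics/a.png

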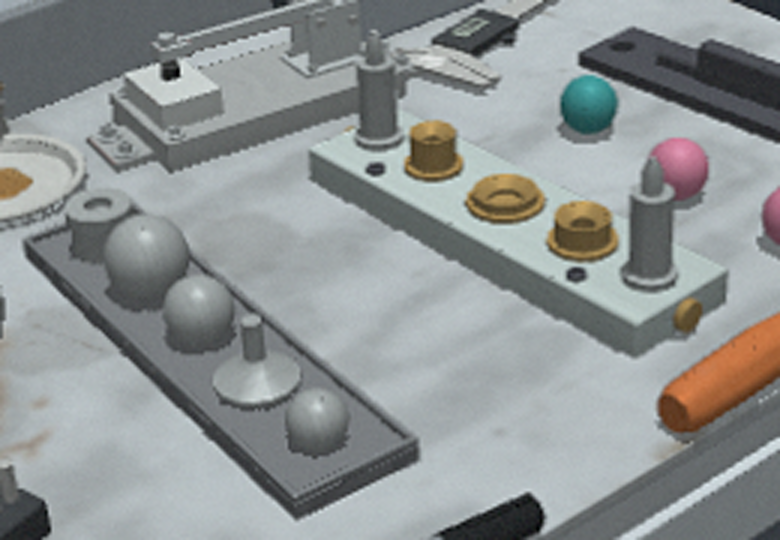

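View pics/b.png

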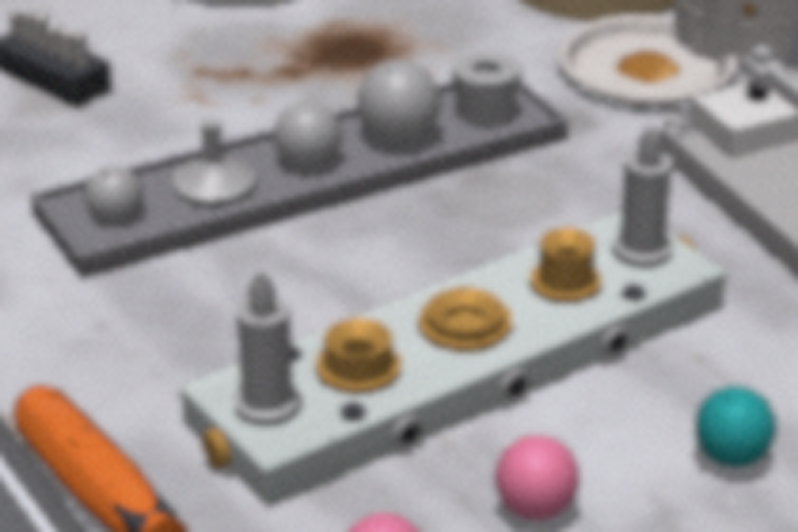

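The crops settle which is which. In the tray, from far to near, are the plug, the large ball, the medium ball, the poppet and the small ball. The seats from far to near are small (tallest, (304,250)), large (flattest, (328,266)) and medium (354,276). The plain grey spheres are the steel balls, and the turquoise and pink ones stay where they are.

Run:
```python
from h import *
S=load('pics/scene0');D=load('pics/side0')
P={'L':((147,261),(399,105),.026),'M':((199,313),(308,137),.022),'S':((318,421),(113,194),.018),
'sS':((433,131),(567,239),.040),'sL':((505,192),(465,308),.028),'sM':((582,214),(357,336),.035),
'pF':((374,33),(651,130),.082),'pN':((653,160),(261,278),.082),'plug':((98,203),(486,68),.033)}
for k,(a,b,z) in P.items():
    a=(160+a[0]/3,200+a[1]/3);b=(180+b[0]/3.8,170+b[1]/3.8)
    o1,r1=ray(S,*a);o2,r2=ray(D,*b)
    t=np.linalg.lstsq(np.c_[r1,-r2],o2-o1,rcond=None)[0]
    print(k,np.round(onz(S,*a,z),4)[:2],np.round(onz(D,*b,z),4)[:2],'tri',np.round((o1+t[0]*r1+o2+t[1]*r2)/2,4))
c=D['color']; m=(c.max(2)<70).astype(np.uint8); m[:290]=0;m[385:]=0;m[:,:310]=0;m[:,460:]=0
n,l,st,ce=cv2.connectedComponentsWithStats(m);i=1+st[1:,4].argmax();pts=np.argwhere(l==i)[:,::-1]
q=np.array([onz(D,u,v,.008)[:2] for u,v in pts],np.float32);print('keeper rough',cv2.minAreaRect(q),st[i])
```

```text
L [0.5775 0.0577] [0.5816 0.052 ] tri [0.5831 0.0552 0.0231]
M [0.5303 0.06  ] [0.5338 0.0546] tri [0.5351 0.0577 0.0193]
S [0.4362 0.0637] [0.4388 0.0626] tri [0.4383 0.0628 0.0172]
sS [ 0.5655 -0.1032] [ 0.5685 -0.1017] tri [ 0.5667 -0.1034  0.0405]
sL [ 0.5111 -0.1032] [ 0.5149 -0.1067] tri [ 0.5149 -0.1057  0.0263]
sM [ 0.4625 -0.1083] [ 0.4632 -0.1086] tri [ 0.463  -0.1086  0.0348]
pF [ 0.605  -0.0988] [ 0.6067 -0.1048] tri [ 0.6091 -0.1018  0.0797]
pN [ 0.4179 -0.1083] [ 0.4192 -0.1154] tri [ 0.4211 -0.1117  0.0793]
plug [0.6285 0.0533] [0.6294 0.0501] tri [0.6308 0.0522 0.0316]
keeper rough ((0.5276313424110413, -0.29409343004226685), (0.1305314302444458, 0.025261973962187767), 5.351261138916016) [352 311  73  44 615]
```

View pics/wrist0.png

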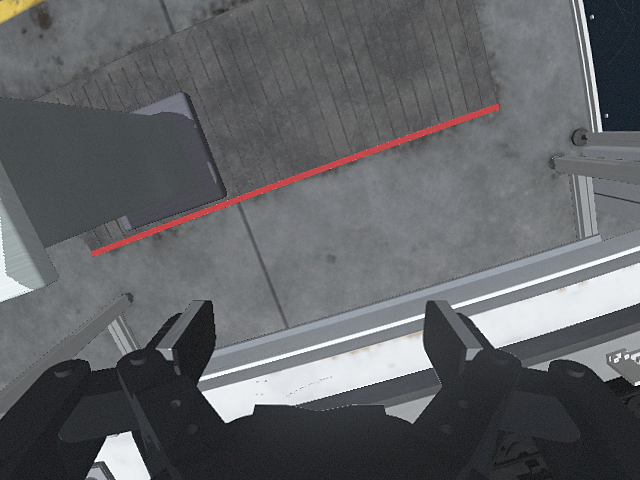

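The wrist view shows only the floor and bench edge, because the arm is parked off to the side. I'll square the tool with the world axes and move to a look-down pose between the tray and the block.

Careful with the scale: shifts go in shares of 50 mm and turns go in shares of 2 pi rad. That gives: -0.106 rad is -0.0169.

```bash
python3 -m creep '[[[0,0,0,0,0,-0.0169,1],[0,0,0,0,0,-0.0169,1],[0,0,0,0,0,-0.0167,1]]]' 30
python3 -m creep '[[[-0.52,-0.8,0,0,0,0,1],[-0.52,-0.8,0,0,0,0,1],[-0.52,-0.8,0,0,0,0,1],[-0.52,-0.8,0,0,0,0,1],[-0.52,-0.8,0,0,0,0,1]]]'
python3 -m creep '[[[-0.52,-0.8,0,0,0,0,1],[-0.52,-0.8,0,0,0,0,1],[-0.52,-0.8,0,0,0,0,1],[-0.52,-0.8,0,0,0,0,1],[-0.52,-0.8,0,0,0,0,1]]]'
python3 -m creep '[[[-0.52,-0.8,0,0,0,0,1],[-0.52,-0.8,0,0,0,0,1],[-0.52,-0.8,0,0,0,0,1],[0,0,0,0,0,0,1],[0,0,0,0,0,0,1]]]'
python3 - <<'E'
from h import *
save('wrist','pics/w1');print(bot.sense()['position'])
E
```

```text
t: 0.45
position: [0.1635, 0.4987, 0.231]
tcp_rot: [-0.0, -0.002, 1.0, -0.0]
force: [-0.0, -0.0, 0.0]
opening: 1.003
finger_force: 0.0
t: 0.95
position: [0.2941, 0.2972, 0.2312]
tcp_rot: [0.0, -0.0, 1.0, 0.0]
force: [0.9, 0.2, 0.6]
opening: 1.003
finger_force: 0.0
t: 1.45
position: [0.4242, 0.0971, 0.2313]
tcp_rot: [0.0, 0.0, 1.0, 0.0]
force: [1.0, 0.6, 1.0]
opening: 1.001
finger_force: 0.0
t: 1.95
position: [0.5015, -0.0218, 0.2306]
tcp_rot: [-0.001, 0.001, 1.0, 0.0]
force: [-0.2, -0.3, -0.5]
opening: 0.999
finger_force: 0.0
[ 0.50104773 -0.02077969  0.23077792]
```

View pics/w1.png

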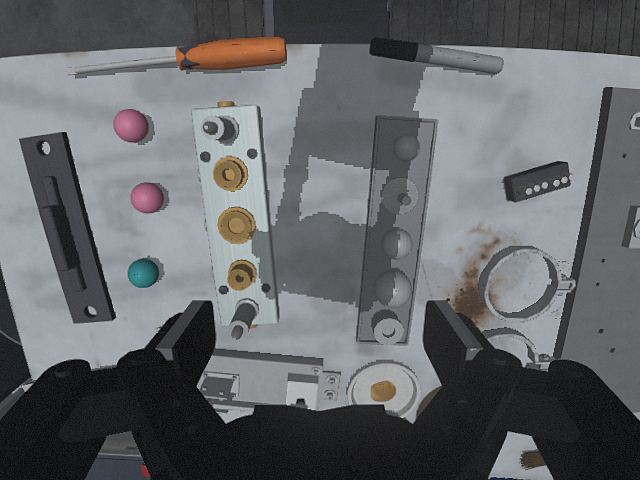

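The wrist view shows the balls at S (406,147), M (397,243) and L (394,289). The seats are at M (231,174), L (236,225) and S (242,273), and the keeper holes are at (43,147) and (91,311).

Run:
```python
from h import *
W=load('pics/w1');g=cv2.cvtColor(W['color'],cv2.COLOR_RGB2GRAY)
for k,u,v,z in [('L',394,289,.026),('M',397,243,.022),('S',406,147,.018),('sM',231,174,.035),('sL',236,225,.028),('sS',242,273,.04),('tipN',208,127,.082),('kN',43,147,.008),('kF',91,311,.008)]:
    print(k,np.round(onz(W,u,v,z)[:2],4))
K=[onz(W,u,v,.008) for u,v in((43,147),(91,311))];d=K[1]-K[0];print('k mid',(K[0]+K[1])/2,np.hypot(*d[:2]),np.arctan2(d[1],d[0]))
c=g[90:350,340:450]; c=cv2.resize(c,None,fx=2.2,fy=2.2,interpolation=cv2.INTER_CUBIC);c=cv2.equalizeHist(c)
d=g[90:350,180:290]; d=cv2.resize(d,None,fx=2.2,fy=2.2,interpolation=cv2.INTER_CUBIC)
e=g[120:340,10:120]; e=cv2.resize(e,None,fx=2.2,fy=2.6,interpolation=cv2.INTER_CUBIC)
cv2.imwrite('pics/w1c.png',np.hstack([c,d,cv2.equalizeHist(e)]))
```

```text
L [0.5826 0.0578]
M [0.5333 0.0588]
S [0.4376 0.0632]
sM [ 0.4617 -0.1037]
sL [ 0.5125 -0.1038]
sS [ 0.5589 -0.0982]
tipN [ 0.4206 -0.1082]
kN [ 0.4331 -0.3068]
kF [ 0.6192 -0.2872]
k mid [ 0.52611935 -0.29696561  0.008     ] 0.18714184363897823 0.10508893846652853
```

View pics/w1c.png

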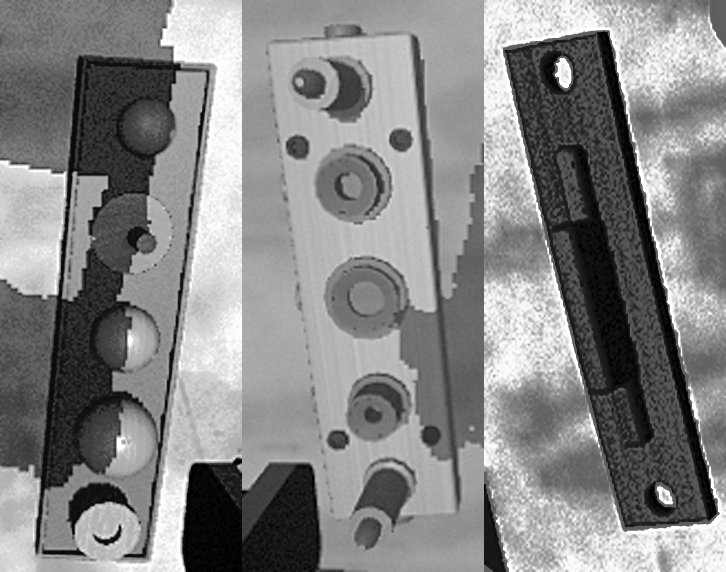

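The crop confirms the identities. Refined pixels are S (406.4,147.3), M (396.8,243.6) and L (393.2,287.3), with rims at sM (227.3,173.6), sL (235.5,225) and sS (240.5,278.2).

Run:
```python
from h import *
W=load('pics/w1');S=load('pics/scene0');D=load('pics/side0')
A={'L':(393.2,287.3,147,261,399,105,.026),'M':(396.8,243.6,199,313,308,137,.022),'S':(406.4,147.3,318,421,113,194,.018),
'sS':(240.5,278.2,433,131,567,239,.04),'sL':(235.5,225,505,192,465,308,.028),'sM':(227.3,173.6,582,214,357,336,.035),'pF':(236.4,336,374,33,651,130,.08),'pN':(211,126.8,653,160,261,278,.08)}
for k,a in A.items():
    w=onz(W,a[0],a[1],a[6])[:2]
    R=[ray(W,a[0],a[1]),ray(S,160+a[2]/3,200+a[3]/3),ray(D,180+a[4]/3.8,170+a[5]/3.8)]
    M=[np.eye(3)-np.outer(r,r)/(r@r) for o,r in R];p=np.linalg.solve(sum(M),sum(m@o for m,(o,r) in zip(M,R)))
    print(k,np.round(w,4),'tri3',np.round(p,4))
```

```text
L [0.5807 0.0568] tri3 [0.5825 0.0561 0.0233]
M [0.5339 0.0586] tri3 [0.5349 0.0584 0.0194]
S [0.4379 0.0636] tri3 [0.4381 0.0632 0.0173]
sS [ 0.5644 -0.1   ] tri3 [ 0.5659 -0.102   0.0401]
sL [ 0.5125 -0.1043] tri3 [ 0.5141 -0.1053  0.0264]
sM [ 0.4613 -0.1072] tri3 [ 0.4623 -0.108   0.0349]
pF [ 0.6063 -0.0984] tri3 [ 0.6084 -0.1005  0.0792]
pN [ 0.4204 -0.1064] tri3 [ 0.4208 -0.1094  0.0788]
```

To row units: 0.04 m is 0.8, 0.03 m is 0.6.

```bash
python3 -m creep '[[[-0.54,0.52,0.6,0,0,0,1],[-0.54,0.52,0.6,0,0,0,1],[-0.54,0.51,0.6,0,0,0,1],[0,0,0.8,0,0,0,1],[0,0,0.6,0,0,0,1]]]' 40
python3 -m creep '[[[0,0,0.4,0,0,0,1],[0,0,0.4,0,0,0,1],[0,0,0.36,0,0,0,1],[0,0,0,0,0,0,1],[0,0,0,0,0,0,1]]]'
python3 - <<'E'
from h import *
save('wrist','pics/w2');print(bot.sense()['position'])
E
```

```text
t: 2.5
position: [0.5813, 0.0593, 0.0691]
tcp_rot: [-0.001, -0.002, 1.0, 0.0]
force: [-0.4, -0.7, 0.1]
opening: 0.998
finger_force: 0.0
t: 3.0
position: [0.5822, 0.0577, 0.0138]
tcp_rot: [-0.0, -0.001, 1.0, 0.0]
force: [1.0, 0.3, -0.0]
opening: 0.998
finger_force: 0.0
[0.58284227 0.05738928 0.01439833]
```

View pics/w2.png

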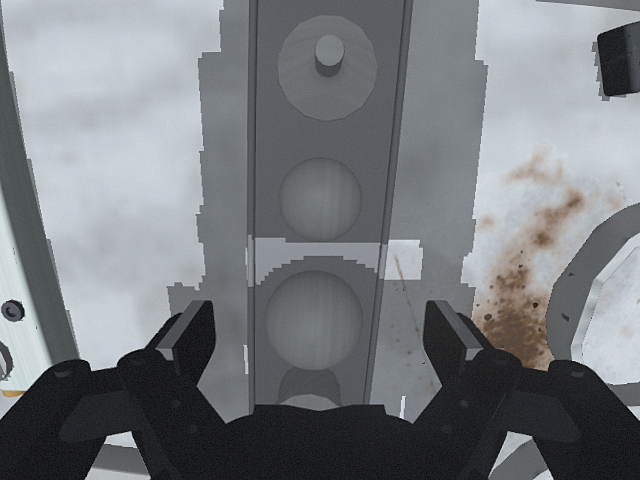

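The ball is between the fingers at (314,320), near the finger centre line at 319. I'll check the offset and then close.

```bash
python3 - <<'E'
from h import *
W=load('pics/w2');p=bot.sense()['position'];print(p,onz(W,314,320,.026),onz(W,320,200,.022),proj(W,p+[0,0,.012]))
E
python3 -m creep '[[[0,0,0,0,0,0,0.3],[0,0,0,0,0,0,0.3],[0,0,0,0,0,0,0.3],[0,0,0,0,0,0,0.3],[0,0,0,0,0,0,0.3]]]' 40
python3 -m creep '[[[0,0,0,0,0,0,0.3],[0,0,0,0,0,0,0.3],[0,0,0,0,0,0,0.3]]]'
```

```text
[0.58284227 0.05738928 0.01439833] [0.58197362 0.05608025 0.026     ] [0.53376696 0.0583918  0.022     ] [317.22801798 322.40272455]
t: 3.55
position: [0.5831, 0.0561, 0.0144]
tcp_rot: [0.001, -0.0, 1.0, -0.0]
force: [-2.6, -1.1, 6.2]
opening: 0.442
finger_force: 39.4
t: 3.85
position: [0.5831, 0.0561, 0.0144]
tcp_rot: [0.001, -0.0, 1.0, -0.0]
force: [-1.2, -0.8, 6.6]
opening: 0.444
finger_force: 39.4
```

To row units: -0.035 m is -0.7, -0.032 m is -0.64.

```bash
python3 -m creep '[[[0,0,-0.3,0,0,0,0.3],[0,0,-0.6,0,0,0,0.3],[0,0,-0.7,0,0,0,0.3],[0.28,-0.64,0,0,0,0,0.3],[0.28,-0.64,0,0,0,0,0.3]]]'
python3 -m creep '[[[0.28,-0.64,0,0,0,0,0.3],[0.26,-0.64,0,0,0,0,0.3],[0.26,-0.66,0,0,0,0,0.3],[0,0,0.3,0,0,0,0.3],[0,0,0,0,0,0,0.3]]]'
python3 - <<'E'
from h import *
save('wrist','pics/w3');print(bot.sense()['position'])
E
```

```text
t: 4.35
position: [0.5548, -0.0077, 0.0944]
tcp_rot: [0.001, -0.001, 1.0, -0.0]
force: [-0.4, -0.0, -2.6]
opening: 0.439
finger_force: 40.8
t: 4.85
position: [0.513, -0.1051, 0.0769]
tcp_rot: [-0.002, 0.001, 1.0, 0.001]
force: [-0.4, 0.6, -3.2]
opening: 0.438
finger_force: 40.8
[ 0.51371383 -0.10452767  0.07761565]
```

View pics/w3.png

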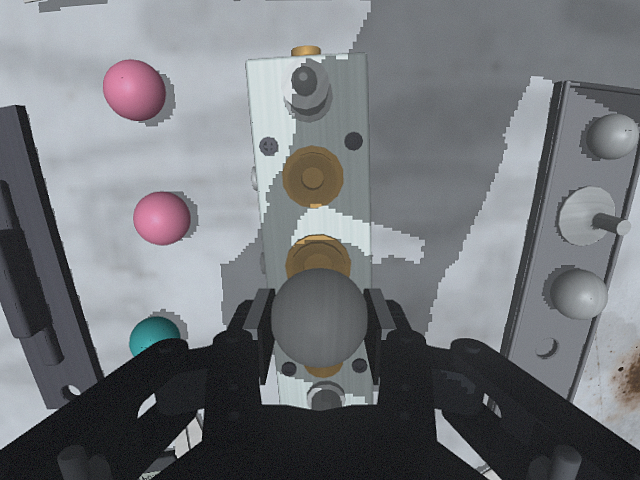

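The ball is held at (320,317). The medium seat's rim is at (313,177), and the large seat sits at column 318, behind the ball.

```bash
python3 - <<'E'
from h import *
W=load('pics/w3');p=bot.sense()['position'];print(p,'ball',onz(W,320,317,p[2]+.0116),'sM',onz(W,313,177,.035),'sL',onz(W,318,260,.023),'postN',onz(W,304,79,.082))
E
python3 -m creep '[[[0,0,0.3,0,0,0,0.3],[0,0,0.3,0,0,0,0.3],[0,0,0.2,0,0,0,0.3],[0,0,0.09,0,0,0,0.3],[0,0,0,0,0,0,0.3]]]'
```

```text
[ 0.51371383 -0.10452767  0.07761565] ball [ 0.51135238 -0.1042357   0.08921565] sM [ 0.46091969 -0.10752408  0.035     ] sL [ 0.50970943 -0.10512838  0.023     ] postN [ 0.42139307 -0.10979795  0.082     ]
t: 5.4
position: [0.5146, -0.1041, 0.0335]
tcp_rot: [-0.0, -0.0, 1.0, 0.0]
force: [0.4, -0.7, -2.7]
opening: 0.441
finger_force: 40.8
```

To row units: 0.002 m is 0.04, 0.001 m is 0.02.

```bash
python3 -m creep '[[[0,0,0.04,0,0,0,0.3],[0,0,0.02,0,0,0,0.3],[0,0,0,0,0,0,0.3]]]'
python3 -m creep '[[[0,0,0,0,0,0,0.5],[0,0,0,0,0,0,0.55],[0,0,0,0,0,0,0.7],[0,0,0,0,0,0,0.8],[0,0,0,0,0,0,0.8]]]'
```

```text
t: 5.7
position: [0.515, -0.1046, 0.0312]
tcp_rot: [0.0, -0.0, 1.0, -0.0]
force: [-0.6, -0.9, -3.3]
opening: 0.444
finger_force: 41.0
t: 6.2
position: [0.5147, -0.1046, 0.0309]
tcp_rot: [0.0, -0.0, 1.0, -0.0]
force: [0.4, 0.2, 0.0]
opening: 0.8
finger_force: 0.0
```

To row units: -0.045 m is -0.9, 0.033 m is 0.66.

```bash
python3 -m creep '[[[0,0,-0.4,0,0,0,0.8],[0,0,-0.9,0,0,0,0.8],[-0.08,0.66,0,0,0,0,0.8],[-0.08,0.66,0,0,0,0,0.8],[-0.08,0.66,0,0,0,0,0.8]]]'
python3 -m creep '[[[-0.08,0.66,0,0,0,0,0.9],[-0.08,0.62,0,0,0,0,0.9],[0,0,0.7,0,0,0,0.9],[0,0,0,0,0,0,0.9],[0,0,0,0,0,0,0.9]]]'
python3 - <<'E'
from h import *
save('wrist','pics/w4');print(bot.sense()['position'])
E
```

```text
t: 6.7
position: [0.5268, -0.0047, 0.0963]
tcp_rot: [0.001, 0.0, 1.0, -0.0]
force: [-0.7, -1.2, 0.4]
opening: 0.801
finger_force: 0.0
t: 7.2
position: [0.5341, 0.0583, 0.0607]
tcp_rot: [-0.001, -0.0, 1.0, 0.0]
force: [0.6, 0.8, 0.3]
opening: 0.901
finger_force: 0.0
[0.53488632 0.05800015 0.06144943]
```

View pics/w4.png

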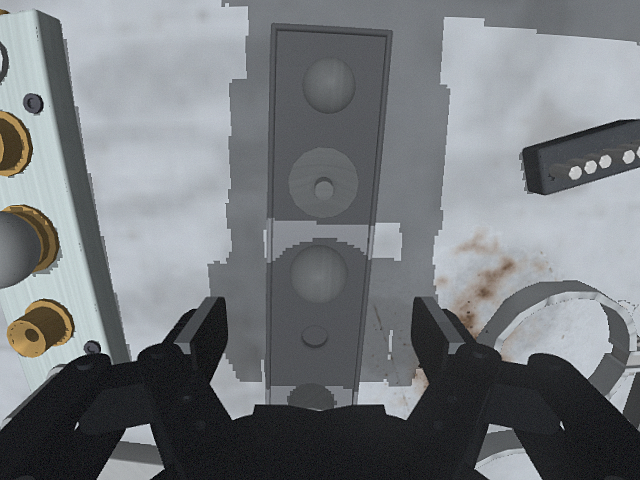

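The large ball is in its seat at the left edge of the picture. The medium ball is at (320,274), centred, and the small ball is at (329,84).

```bash
python3 - <<'E'
from h import *
W=load('pics/w4');print(onz(W,320,274,.022),onz(W,329,84,.018))
E
python3 -m creep '[[[0,0,0.4,0,0,0,0.9],[0,0,0.4,0,0,0,0.9],[0,0,0.15,0,0,0,0.9],[0,0,0,0,0,0,0.3],[0,0,0,0,0,0,0.25]]]' 40
python3 -m creep '[[[0,0,0,0,0,0,0.25],[0,0,0,0,0,0,0.25],[0,0,0,0,0,0,0.25],[0,0,0,0,0,0,0.25],[0,0,0,0,0,0,0.25]]]'
```

```text
[0.53365378 0.05929292 0.022     ] [0.43740605 0.06355835 0.018     ]
t: 7.75
position: [0.5354, 0.0581, 0.0144]
tcp_rot: [0.001, 0.0, 1.0, 0.0]
force: [0.1, -0.6, 0.4]
opening: 0.576
finger_force: 0.0
t: 8.25
position: [0.5355, 0.0583, 0.0145]
tcp_rot: [0.001, -0.0, 1.0, -0.0]
force: [-0.8, -1.1, 6.0]
opening: 0.346
finger_force: 39.1
```

To row units: -0.035 m is -0.7, -0.033 m is -0.66.

```bash
python3 -m creep '[[[0,0,-0.3,0,0,0,0.25],[0,0,-0.6,0,0,0,0.25],[0,0,-0.7,0,0,0,0.25],[0.29,-0.66,0,0,0,0,0.25],[0.29,-0.66,0,0,0,0,0.25]]]'
python3 -m creep '[[[0.29,-0.66,0,0,0,0,0.25],[0.29,-0.66,0,0,0,0,0.25],[0.29,-0.68,0,0,0,0,0.25],[0,0,0.4,0,0,0,0.25],[0,0,0.3,0,0,0,0.25]]]'
python3 -m creep '[[[0,0,0.2,0,0,0,0.25],[0,0,0.14,0,0,0,0.25],[0,0,0,0,0,0,0.25]]]'
```

```text
t: 8.75
position: [0.506, -0.0076, 0.0946]
tcp_rot: [0.002, -0.001, 1.0, -0.0]
force: [-0.7, -0.1, -1.7]
opening: 0.347
finger_force: 39.8
t: 9.25
position: [0.4618, -0.1087, 0.0582]
tcp_rot: [0.0, 0.001, 1.0, -0.0]
force: [0.4, 0.2, -1.7]
opening: 0.346
finger_force: 39.9
t: 9.55
position: [0.4623, -0.1073, 0.0409]
tcp_rot: [-0.0, -0.0, 1.0, 0.0]
force: [0.2, 0.2, -1.9]
opening: 0.343
finger_force: 39.8
```

To row units: 0.0025 m is 0.05.

```bash
python3 -m creep '[[[0,0,0.05,0,0,0,0.25],[0,0,0,0,0,0,0.25],[0,0,0,0,0,0,0.4],[0,0,0,0,0,0,0.45],[0,0,0,0,0,0,0.7]]]'
python3 -m creep '[[[0,0,0,0,0,0,0.75],[0,0,-0.4,0,0,0,0.75],[0,0,-0.8,0,0,0,0.75],[0.1,0.68,0,0,0,0,0.75],[0.1,0.68,0,0,0,0,0.75]]]'
python3 -m creep '[[[0.1,0.68,0,0,0,0,0.75],[0.1,0.68,0,0,0,0,0.75],[0.08,0.7,0,0,0,0,0.75],[0,0,0.6,0,0,0,0.75],[0,0,0,0,0,0,0.75]]]'
python3 -m creep '[[[0,0,0,0,0,0,0.75]]]'
python3 - <<'E'
from h import *
save('wrist','pics/w5');print(bot.sense()['position'])
E
```

```text
t: 10.05
position: [0.4621, -0.1074, 0.0389]
tcp_rot: [-0.0, -0.0, 1.0, 0.0]
force: [0.5, -0.4, -0.6]
opening: 0.605
finger_force: 0.0
t: 10.55
position: [0.4528, -0.0395, 0.0999]
tcp_rot: [0.001, 0.001, 1.0, -0.0]
force: [0.3, -0.6, 0.5]
opening: 0.749
finger_force: 0.0
t: 11.05
position: [0.4359, 0.0644, 0.0668]
tcp_rot: [-0.003, -0.001, 1.0, 0.0]
force: [0.5, -0.3, -0.3]
opening: 0.75
finger_force: 0.0
t: 11.15
position: [0.4378, 0.0633, 0.0688]
tcp_rot: [-0.001, -0.0, 1.0, 0.0]
force: [0.2, 0.9, 0.8]
opening: 0.757
finger_force: 0.0
[0.43842538 0.06302256 0.06928934]
```

View pics/w5.png

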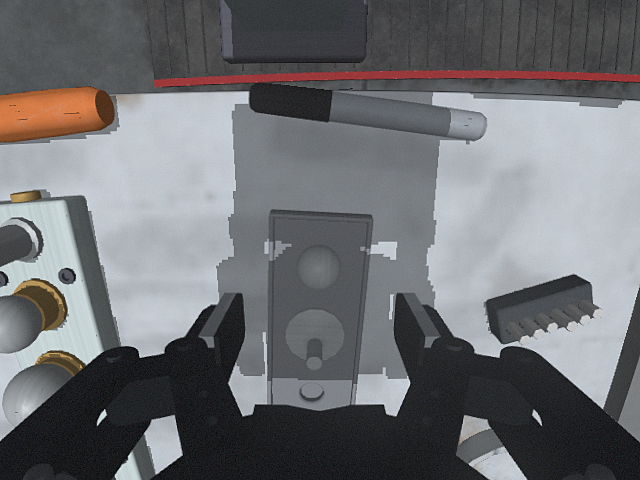

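Both placed balls lie in their seats at the left edge. The small ball is at (319,267), centred between the fingers.

To row units: 0.025 m is 0.5, 0.02 m is 0.4.

```bash
python3 -m creep '[[[0,0,0.5,0,0,0,0.75],[0,0,0.4,0,0,0,0.75],[0,0,0.27,0,0,0,0.75],[0,0,0,0,0,0,0.75],[0,0,0,0,0,0,0.4]]]' 40
python3 -m creep '[[[0,0,0,0,0,0,0.35],[0,0,0,0,0,0,0.2],[0,0,0,0,0,0,0.2],[0,0,0,0,0,0,0.2],[0,0,0,0,0,0,0.2]]]'
```

```text
t: 11.7
position: [0.4388, 0.0629, 0.0111]
tcp_rot: [0.0, 0.0, 1.0, 0.0]
force: [0.6, -0.0, 1.1]
opening: 0.596
finger_force: 0.0
t: 12.2
position: [0.4389, 0.0633, 0.0112]
tcp_rot: [0.001, -0.0, 1.0, -0.0]
force: [-0.8, -1.9, 7.0]
opening: 0.275
finger_force: 39.0
```

```bash
python3 -m creep '[[[0,0,-0.2,0,0,0,0.2],[0,0,-0.7,0,0,0,0.2],[0,0,-0.86,0,0,0,0.2],[-0.508,-0.662,0,0,0,0,0.2],[-0.508,-0.662,0,0,0,0,0.2]]]'
python3 -m creep '[[[-0.508,-0.662,0,0,0,0,0.2],[-0.508,-0.662,0,0,0,0,0.2],[-0.508,-0.662,0,0,0,0,0.2],[0,0,0,0,0,0,0.2],[0,0,0.5,0,0,0,0.2]]]'
python3 -m creep '[[[0,0,0.4,0,0,0,0.2],[0,0,0.16,0,0,0,0.2],[0,0,0,0,0,0,0.2]]]'
```

```text
t: 12.7
position: [0.4901, -0.0028, 0.1009]
tcp_rot: [0.002, -0.001, 1.0, -0.0]
force: [0.2, 0.4, -0.9]
opening: 0.274
finger_force: 39.4
t: 13.2
position: [0.5675, -0.1035, 0.0761]
tcp_rot: [0.003, 0.001, 1.0, -0.001]
force: [-0.4, -0.1, -0.5]
opening: 0.273
finger_force: 39.4
t: 13.5
position: [0.5647, -0.1015, 0.0453]
tcp_rot: [-0.0, -0.0, 1.0, 0.0]
force: [0.5, 0.3, 0.3]
opening: 0.274
finger_force: 39.7
```

To row units: 0.003 m is 0.06.

```bash
python3 -m creep '[[[0,0,0.06,0,0,0,0.2],[0,0,0,0,0,0,0.2],[0,0,0,0,0,0,0.32],[0,0,0,0,0,0,0.38],[0,0,0,0,0,0,0.7]]]'
python3 -m creep '[[[0,0,0,0,0,0,0.75],[0,0,-0.4,0,0,0,0.75],[0,0,-0.9,0,0,0,0.75],[0,0,-0.9,0,0,0,0.75],[0,0,-0.9,0,0,0,0.75]]]'
python3 -m creep '[[[0.22,-0.7,0,0,0,0,0.75],[0.22,-0.7,0,0,0,0,0.75],[0.22,-0.68,0,0,0,0,0.75],[0.22,-0.68,0,0,0,0,0.75],[0,0,0,0,0,0,0.75]]]'
python3 -m creep '[[[0,0,0,0,0,0,0.75]]]'
python3 - <<'E'
from h import *
save('wrist','pics/w6');print(bot.sense()['position']);save('side','pics/side6')
E
```

```text
t: 14.0
position: [0.5651, -0.1019, 0.0423]
tcp_rot: [-0.0, -0.0, 1.0, 0.0]
force: [0.6, -0.6, 0.3]
opening: 0.536
finger_force: 0.0
t: 14.5
position: [0.5648, -0.1019, 0.1988]
tcp_rot: [-0.0, -0.0, 1.0, 0.0]
force: [0.3, -0.4, -0.9]
opening: 0.749
finger_force: 0.0
t: 15.0
position: [0.5198, -0.2438, 0.1971]
tcp_rot: [-0.0, 0.002, 1.0, -0.001]
force: [-0.3, 0.5, 0.0]
opening: 0.75
finger_force: 0.0
t: 15.1
position: [0.5208, -0.2404, 0.1971]
tcp_rot: [-0.0, 0.001, 1.0, 0.0]
force: [-0.2, 0.5, 0.1]
opening: 0.749
finger_force: 0.0
[ 0.5211554  -0.23960564  0.19712167]
```

View pics/w6.png

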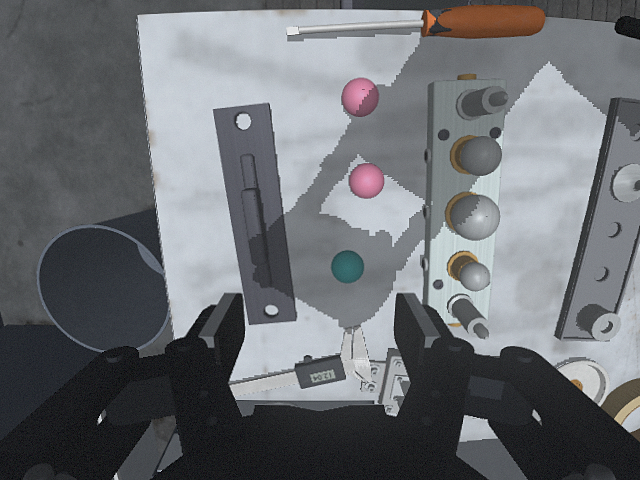

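All three balls sit on their seats: M at (480,155), L at (475,217) and S at (472,275). The keeper's holes are at (243,121) and (271,310). I'll measure the keeper and the pins.

Run:
```python
from h import *
W=load('pics/w6');c=W['color'];g=cv2.cvtColor(c,cv2.COLOR_RGB2GRAY)
m=(g<105).astype(np.uint8)[95:330,205:305]
cs,h=cv2.findContours(m,cv2.RETR_CCOMP,cv2.CHAIN_APPROX_NONE)
i=max(range(len(cs)),key=lambda k:cv2.contourArea(cs[k]));print('area',cv2.contourArea(cs[i]))
q=np.array([onz(W,*(p[0]+[205,95]),.006)[:2] for p in cs[i]],np.float32);print('rect',cv2.minAreaRect(q))
H=[]
for k in range(len(cs)):
    if h[0][k][3]==i and cv2.contourArea(cs[k])>40:
        mm=cv2.moments(cs[k]);u=(mm['m10']/mm['m00']+205,mm['m01']/mm['m00']+95);H.append(onz(W,*u,.004)[:2]);print(u,H[-1])
H=[onz(W,243,121,.005)[:2],onz(W,271.5,310,.005)[:2]] if len(H)!=2 else H
H.sort(key=lambda a:a[0]);d=H[1]-H[0];print('mid',(H[0]+H[1])/2,np.hypot(*d),np.arctan2(d[1],d[0]))
for k,u,v,z in[('L',475,217,.042),('M',480,155,.046),('S',472,275,.049)]:print(k,onz(W,u,v,z)[:2])
a=cv2.resize(c[60:345,420:510,::-1],None,fx=2.1,fy=2.1,interpolation=cv2.INTER_CUBIC)
b=cv2.resize(c[95:330,200:310,::-1],None,fx=2.1,fy=2.1,interpolation=cv2.INTER_CUBIC)
s=cv2.resize(load('pics/side6')['color'][190:310,225:385,::-1],None,fx=2.2,fy=2.2,interpolation=cv2.INTER_CUBIC)
o=np.zeros((600,800,3),np.uint8)
x=0
for t in(a,b,s):o[:t.shape[0],x:x+t.shape[1]]=t;x+=t.shape[1]
cv2.imwrite('pics/w6c.png',o)
```

```text
area 11254.5
rect ((0.5272789597511292, -0.2983548939228058), (0.2137417048215866, 0.05143687129020691), 5.5485453605651855)
(271.07291666666663, 309.3489583333333) [ 0.61985986 -0.28971336]
(243.387265917603, 120.8494382022472) [ 0.43377405 -0.30760394]
(268.1894736842105, 114.3859649122807) [ 0.42843415 -0.28506405]
mid [ 0.52702345 -0.2984551 ] 0.1870766087615775 0.09961096740470163
L [ 0.51401822 -0.10560958]
M [ 0.4616903  -0.10901685]
S [ 0.56466672 -0.10508978]
```

View pics/w6c.png

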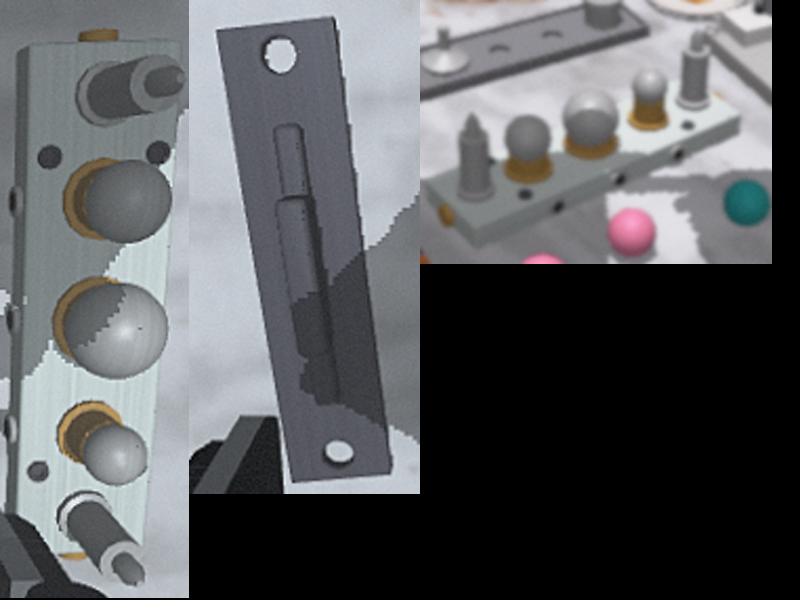

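The medium, large and small balls are all seated, and the keeper lies clear on the bench. Next I'll grip it by the middle rib.

To row units: 0.04 m is 0.8, -0.03 m is -0.6, -0.049 rad is -0.0078.

```bash
python3 -m creep '[[[-0.06,-0.6,0.6,0,0,-0.0078,0.6],[-0.09,-0.58,0.6,0,0,-0.0078,0.6],[0,0,0.8,0,0,0,0.6],[0,0,0.8,0,0,0,0.6],[0,0,0,0,0,0,0.6]]]' 60
python3 -m creep '[[[0,0,0,0,0,0,0.6]]]'
python3 - <<'E'
from h import *
save('wrist','pics/w7');s=bot.sense();p=s['position'];print(p,s['tcp_rot']);d=p-np.array([.527,-.2984,p[2]])
a=.098;print('keeper frame off',d[0]*np.cos(a)+d[1]*np.sin(a),-d[0]*np.sin(a)+d[1]*np.cos(a))
E
```

```text
t: 15.7
position: [0.5275, -0.2953, 0.0518]
tcp_rot: [-0.004, -0.05, 0.999, 0.004]
force: [0.1, 0.1, -0.7]
opening: 0.605
finger_force: 0.0
t: 15.8
position: [0.5307, -0.2978, 0.0577]
tcp_rot: [-0.0, -0.05, 0.999, 0.0]
force: [-0.6, -0.6, -0.0]
opening: 0.597
finger_force: 0.0
[ 0.53152157 -0.29857112  0.05916753] [ 1.04557385e-03 -4.97480773e-02  9.98760971e-01 -7.47504990e-04]
keeper frame off 0.004483135180233109 -0.0006127023133828224
```

View pics/w7.png

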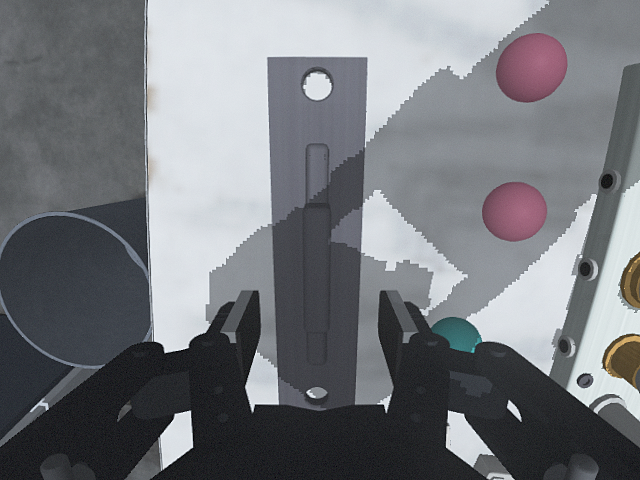

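The tool is aligned with the rib at (317,270), and the keeper's holes are at (317,85) and (317,393). The turquoise ball at (457,340) is near the right finger, so I'll check that clearance.

Run:
```python
from h import *
W=load('pics/w7');p=bot.sense()['position'];a=.0995;R=np.array([[np.cos(a),np.sin(a)],[-np.sin(a),np.cos(a)]])
for n,u,v,z in[('turq',457,345,.016),('holeN',317.5,85,.005),('holeF',317,393,.005),('ribmid',316.5,270,.03)]:
    q=onz(W,u,v,z);print(n,q[:2],'tool-relative',R@(q-p)[:2])
```

```text
turq [ 0.56851292 -0.21105141] tool-relative [0.04550223 0.08341226]
holeN [ 0.43368863 -0.30779049] tool-relative [-0.09826488  0.00054455]
holeF [ 0.61912728 -0.28977393] tool-relative [8.80462810e-02 5.12890371e-05]
ribmid [ 0.52399325 -0.29926404] tool-relative [-7.55991593e-03  5.83414298e-05]
```

Careful with the scale: shifts go in shares of 50 mm and turns go in shares of 2 pi rad. That gives: 0.015 m is 0.3, 0.005 m is 0.1.

```bash
python3 -m creep '[[[0.1,0,0.3,0,0,0,0.4],[0,0,0.3,0,0,0,0.4],[0,0,0.24,0,0,0,0.4],[0,0,0.12,0,0,0,0.4],[0,0,0,0,0,0,0.4]]]' 60
python3 -m creep '[[[0,0,0,0,0,0,0.2],[0,0,0,0,0,0,0.1],[0,0,0,0,0,0,0.05],[0,0,0,0,0,0,0.05],[0,0,0,0,0,0,0.05]]]'
```

```text
t: 16.35
position: [0.5255, -0.2992, 0.0096]
tcp_rot: [0.0, -0.049, 0.999, -0.0]
force: [0.2, -0.5, -0.2]
opening: 0.4
finger_force: 0.0
t: 16.85
position: [0.5258, -0.2997, 0.0104]
tcp_rot: [0.001, -0.049, 0.999, -0.001]
force: [-0.6, 0.3, 5.6]
opening: 0.15
finger_force: 61.6
```

To row units: -0.05 m is -1, 0.039 m is 0.78.

```bash
python3 -m creep '[[[0,0,-0.4,0,0,0,0.05],[0,0,-0.9,0,0,0,0.05],[0,0,-1,0,0,0,0.05],[-0.03,0.78,0,0,0,0,0.05],[-0.03,0.78,0,0,0,0,0.05]]]'
python3 -m creep '[[[-0.03,0.78,0,0,0,0,0.05],[-0.03,0.78,0,0,0,0,0.05],[-0.032,0.78,0,0,0,0.0038,0.05],[0,0,0,0,0,0.0038,0.05],[0,0,0,0,0,0,0.05]]]'
python3 -m creep '[[[0,0,0,0,0,0,0.05],[0,0,0,0,0,0,0.05]]]'
python3 - <<'E'
from h import *
save('wrist','pics/w8');save('side','pics/side8');save('scene','pics/scene8');s=bot.sense();print(s['position'],s['tcp_rot'])
E
```

```text
t: 17.35
position: [0.5206, -0.2214, 0.1255]
tcp_rot: [0.001, -0.048, 0.999, -0.001]
force: [-0.8, 1.0, -5.4]
opening: 0.146
finger_force: 60.3
t: 17.85
position: [0.5133, -0.1036, 0.124]
tcp_rot: [-0.0, -0.026, 1.0, 0.0]
force: [-0.2, -0.8, -3.5]
opening: 0.148
finger_force: 60.4
t: 18.05
position: [0.5136, -0.1055, 0.1241]
tcp_rot: [-0.0, -0.025, 1.0, -0.0]
force: [-0.9, 0.0, -3.7]
opening: 0.148
finger_force: 60.5
[ 0.51352079 -0.10524086  0.12411509] [-1.04799495e-04 -2.45350042e-02  9.99698964e-01  6.88647051e-05]
```

View pics/w8.png

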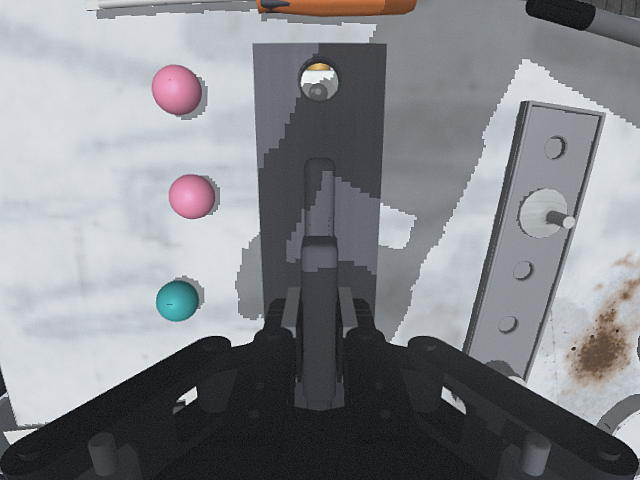

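Through the near hole (centre (319.5,80)) the pin tip shows at (318,90), and the keeper is square to the tool. I'll work out the offsets, including the far end from the side view.

Run:
```python
from h import *
W=load('pics/w8');p=bot.sense()['position'];zk=p[2]-.0104
h=onz(W,319.5,80,zk+.006);t=onz(W,318,90,.082);print('holeN',h,'tipN',t)
a=.049;ax=np.array([np.cos(a),np.sin(a)]);print('keeper centre from hole',h[:2]+.094*ax)
for n in('side','scene'):
    c=load('pics/%s8'%n);
    for nm,q in(('F',p[:2]+.094*ax),('N',p[:2]-.094*ax)): print(n,nm,'hole',proj(c,[*q,zk+.008]))
a=load('pics/side8')['color'][150:290,215:395,::-1];b=load('pics/scene8')['color'][160:300,255:405,::-1]
f=lambda i:cv2.resize(i,(396,int(i.shape[0]*396/i.shape[1])),interpolation=cv2.INTER_CUBIC)
a,b=f(a),f(b);o=np.zeros((max(len(a),len(b)),792,3),np.uint8);o[:len(a),:396]=a;o[:len(b),396:]=b;cv2.imwrite('pics/c8.png',o);print(o.shape)
```

```text
holeN [ 0.42101725 -0.1093983   0.11971509] tipN [ 0.41993002 -0.11013201  0.082     ]
keeper centre from hole [ 0.51490443 -0.10479414]
side F hole [351.64577121 180.41471691]
side N hole [245.82005848 216.90962313]
scene F hole [283.37808992 185.89373345]
scene N hole [378.30716777 225.36661751]
(369, 792, 3)
```

View pics/c8.png

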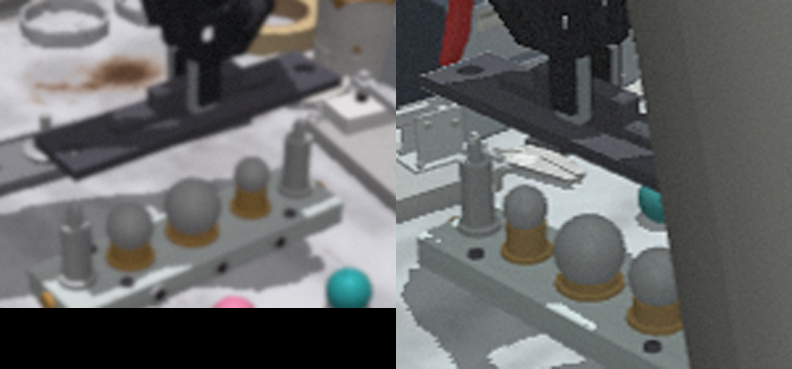

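The keeper is above the posts in both views. The far hole is at side (352.3,181.8) and scene (282.7,186.5), and the far pin tip is at side (351.8,206.4) and scene (284.5,210.8).

Run:
```python
from h import *
p=bot.sense()['position'];zk=p[2]-.0104
for n,h,t in(('side',(352.3,181.8),(351.8,206.4)),('scene',(282.7,186.5),(284.5,210.8))):
    c=load('pics/%s8'%n);a=onz(c,*h,zk+.008);b=onz(c,*t,.081);print(n,a,b,'pin-hole',(b-a)[:2])
```

```text
side [ 0.60550588 -0.10476548  0.12171509] [ 0.60432218 -0.1092277   0.081     ] pin-hole [-0.0011837  -0.00446222]
scene [ 0.60624894 -0.09848761  0.12171509] [ 0.60743709 -0.10033013  0.081     ] pin-hole [ 0.00118815 -0.00184252]
```

I've now opened 16 pictures, which is over the limit of 14. I'll view no more and finish using forces and numbers.

To row units: 0.012 m is 0.24, -0.001 m is -0.02.

```bash
python3 -m creep '[[[0.02,-0.02,0.24,0,0,0,0.05],[0,0,0.2,0,0,0,0.05],[0,0,0.14,0,0,0,0.05],[0,0,0,0,0,0,0.05],[0,0,0,0,0,0,0.05]]]'
python3 -m creep '[[[0,0,0.08,0,0,0,0.05],[0,0,0,0,0,0,0.05]]]'
python3 -m creep '[[[0,0,0.08,0,0,0,0.05],[0,0,0,0,0,0,0.05]]]'
```

```text
t: 18.7
position: [0.5126, -0.1054, 0.095]
tcp_rot: [-0.0, -0.025, 1.0, 0.0]
force: [-0.1, 0.6, -4.4]
opening: 0.146
finger_force: 60.4
t: 18.9
position: [0.5126, -0.1054, 0.0911]
tcp_rot: [-0.0, -0.025, 1.0, 0.0]
force: [0.7, 0.3, -4.0]
opening: 0.15
finger_force: 60.4
t: 19.1
position: [0.5124, -0.1054, 0.0869]
tcp_rot: [-0.0, -0.025, 1.0, 0.0]
force: [-1.1, 0.2, -3.8]
opening: 0.144
finger_force: 60.4
```

To row units: 0.003 m is 0.06.

```bash
python3 -m creep '[[[0,0,0.06,0,0,0,0.05],[0,0,0,0,0,0,0.05]]]'
python3 -m creep '[[[0,0,0.06,0,0,0,0.05],[0,0,0,0,0,0,0.05]]]'
python3 -m creep '[[[0,0,0.06,0,0,0,0.05],[0,0,0,0,0,0,0.05]]]'
```

```text
t: 19.3
position: [0.5124, -0.1054, 0.0839]
tcp_rot: [-0.0, -0.025, 1.0, 0.0]
force: [-0.2, 0.2, -3.6]
opening: 0.149
finger_force: 60.4
t: 19.5
position: [0.5124, -0.1054, 0.0809]
tcp_rot: [-0.0, -0.025, 1.0, 0.0]
force: [0.4, -0.4, -3.9]
opening: 0.149
finger_force: 60.4
t: 19.7
position: [0.5124, -0.1054, 0.0779]
tcp_rot: [-0.0, -0.025, 1.0, 0.0]
force: [-0.1, -0.7, -4.6]
opening: 0.148
finger_force: 60.4
```

To row units: 0.0015 m is 0.03.

```bash
python3 -m creep '[[[0,0,0.03,0,0,0,0.05],[0,0,0,0,0,0,0.05]]]'
python3 -m creep '[[[0,0,0.02,0,0,0,0.05],[0,0,0,0,0,0,0.05]]]'
```

```text
t: 19.9
position: [0.5126, -0.1055, 0.0766]
tcp_rot: [-0.0, -0.025, 1.0, 0.0]
force: [0.9, 0.4, -4.7]
opening: 0.144
finger_force: 60.4
t: 20.1
position: [0.5126, -0.1055, 0.0757]
tcp_rot: [-0.0, -0.025, 1.0, 0.0]
force: [0.3, 0.0, -3.7]
opening: 0.148
finger_force: 60.4
```

To row units: 0.0007 m is 0.014.

```bash
python3 -m creep '[[[0,0,0.014,0,0,0,0.05],[0,0,0,0,0,0,0.05]]]'
python3 -m creep '[[[0,0,0.014,0,0,0,0.05],[0,0,0,0,0,0,0.05]]]'
```

```text
t: 20.3
position: [0.5127, -0.1055, 0.0754]
tcp_rot: [0.0, -0.025, 1.0, -0.0]
force: [-1.0, 1.2, -1.0]
opening: 0.149
finger_force: 60.8
t: 20.5
position: [0.5127, -0.1055, 0.0753]
tcp_rot: [0.0, -0.025, 1.0, -0.0]
force: [-2.7, 0.1, 6.2]
opening: 0.146
finger_force: 61.9
```

Contact came with the underside at about z = 65 mm, which is the shoulder height. I'll release and back off.

To row units: -0.04 m is -0.8, -0.03 m is -0.6.

```bash
python3 -m creep '[[[0,0,0,0,0,0,0.2],[0,0,0,0,0,0,0.25],[0,0,0,0,0,0,0.4],[0,0,0,0,0,0,0.5],[0,0,0,0,0,0,0.5]]]'
python3 -m creep '[[[0,0,-0.3,0,0,0,0.5],[0,0,-0.6,0,0,0,0.5],[0,0,-0.8,0,0,0,0.5],[0,0,-0.8,0,0,0,0.5],[0,0,-0.4,0,0,0,0.5]]]'
python3 -m creep '[[[0,0.6,0,0,0,0,0.5],[0,0.6,0,0,0,0,0.5],[0,0,0,0,0,0,0.5],[0,0,0,0,0,0,0.5],[0,0,0,0,0,0,0.5]]]'
python3 - <<'E'
from h import *
W=save('wrist','pics/w9');save('side','pics/side9');save('scene','pics/scene9')
g=cv2.cvtColor(W['color'],cv2.COLOR_RGB2GRAY)
ct=np.array([.5127,-.1053]);a=.049;ax=np.array([np.cos(a),np.sin(a)]);ay=np.array([-ax[1],ax[0]])
print([np.round(proj(W,[*(ct+s*.094*ax),.073]),1).tolist() for s in(-1,1)])
# keeper outline projected on its expected top plane
u,v=proj(W,[*ct,.073]);c0=int(u)-110
m=(cv2.GaussianBlur(g,(3,3),0)<105).astype(np.uint8);n,l,st,ce=cv2.connectedComponentsWithStats(m)
i=l[int(v)-30,int(u)];print('comp',st[i] if i else None)
for d in(-.085,-.07,-.05,-.03,0,.03,.05):
    r=[]
    for y in np.arange(-.045,.0451,.0005):
        q=proj(W,[*(ct+d*ax+y*ay),.073]);r.append(g[int(round(q[1])),int(round(q[0]))])
    r=np.array(r)<100;e=np.arange(-.045,.0451,.0005)[r];print(d,e.min() if len(e) else None,e.max() if len(e) else None)
E
```

```text
t: 21.0
position: [0.5127, -0.1055, 0.0743]
tcp_rot: [0.0, -0.025, 1.0, 0.0]
force: [0.4, -1.0, 0.9]
opening: 0.497
finger_force: 0.0
t: 21.5
position: [0.5138, -0.1059, 0.223]
tcp_rot: [0.002, -0.025, 1.0, -0.001]
force: [0.6, 0.1, 0.1]
opening: 0.5
finger_force: 0.0
t: 22.0
position: [0.5097, -0.0462, 0.2193]
tcp_rot: [-0.0, -0.025, 1.0, -0.0]
force: [-0.3, -0.8, 0.6]
opening: 0.497
finger_force: 0.0
[[241.5, 108.2], [253.4, 327.7]]
comp [    0    94   640   386 94368]
-0.085 -0.02449999999999998 0.036500000000000074
-0.07 -0.02399999999999998 0.03150000000000007
-0.05 -0.02349999999999998 0.037500000000000075
-0.03 -0.02449999999999998 0.037000000000000074
0 -0.02399999999999998 0.037500000000000075
0.03 -0.02399999999999998 0.037500000000000075
0.05 -0.02349999999999998 0.037000000000000074
```

The keeper's edge is straight and where expected over its whole length. I'll check flatness with side-view profiles of its front edge.

Run:
```python
from h import *
ct=np.array([.5127,-.1053]);a=.049;ax=np.array([np.cos(a),np.sin(a)]);ay=np.array([-ax[1],ax[0]])
S=load('pics/side9');B=load('pics/side6');g=cv2.cvtColor(S['color'],cv2.COLOR_RGB2GRAY).astype(np.float32)
for d in(-.1,-.08,-.05,0,.05,.08,.1):
    r=[]
    for z in np.arange(.048,.073,.002):
        u,v=proj(S,[*(ct+d*ax-.025*ay),z]);r.append(int(cv2.getRectSubPix(g,(1,1),(float(u),float(v)))[0,0]))
    print(d,r)
W=load('pics/w9');c=W['color']
for s in(-1,1):
    u,v=proj(W,[*(ct+s*.094*ax),.075]).astype(int);print('hole',s);print(cv2.cvtColor(c,cv2.COLOR_RGB2GRAY)[v-12:v+13:2,u-14:u+15:2])
```

```text
-0.1 [79, 82, 81, 84, 82, 81, 81, 78, 68, 51, 39, 40, 57]
-0.08 [75, 73, 72, 74, 81, 88, 96, 100, 85, 59, 40, 41, 55]
-0.05 [101, 98, 91, 86, 88, 89, 90, 89, 77, 57, 44, 44, 56]
0 [87, 92, 94, 95, 96, 97, 96, 94, 83, 61, 42, 43, 56]
0.05 [114, 114, 115, 116, 111, 109, 106, 106, 106, 89, 59, 45, 54]
0.08 [86, 84, 86, 85, 85, 85, 87, 83, 72, 55, 44, 45, 56]
0.1 [196, 197, 197, 195, 194, 191, 180, 154, 115, 74, 51, 47, 58]
hole -1
[[ 93  93  98  93  94  91  95  95  95  95  97 100  98  98  95]
 [ 92  91  96  96  93  91  96  97  94  92 100  97 100  97 102]
 [ 91  94 100  89  95  89  82  61  57  57  81  98  98  94  97]
 [ 91  92  99  89  93  68  45  75 102 116  90  69  90  94  96]
 [ 88  91  96  91  62  41  94 139 172 211 220 224 105  95  97]
 [ 91  92  95  82  48  83 108 110 104  81  94 211 199  73  96]
 [ 91  92 100  66  46 109 191 149  91 102  86  89 221  99  97]
 [ 88  94  99  59  59  98 219 190  93  93  89  67 210 137  95]
 [ 92  94  94  74  41  95 115 107  92  92  83  68 205 116  97]
 [ 91  92  97  84  44  92  86  91  89  86  80  52 215  76  96]
 [ 91  92  96  93  61  67 131  75  79 
[... 278 characters left out ...]
5  36]
 [ 74  71  73  73  76  73  71  29  33  27  34  34  36  32  35]
 [ 75  74  74  73  72  75  72  34  38  29  34  35  29  34  39]
 [ 71  74  79  73  74  74  40  35  40  32  27  33  34  39  33]
 [ 71  74  70  77  76  75  29  27  25  36  37  22  33  31  34]
 [ 72  73  70  74  71  64  38  33  33  37  33  29  38  37  32]
 [112 113 108 109 110  45  38  39  38  31  29  38  41  31  34]
 [ 26 119 109 108 108  71  35  37  26  40  34  43  34  35  38]
 [ 34  25 118 105 109  68  35  35  28  38  31  38  35  35  29]
 [ 36  37  11 110 110  97  35  38  32  35  33  32  36  32  34]
 [ 33  22  15 115 110  94  40  43  35  29  32  33  37  37  36]
 [ 31  33  19 120 120 128  36  46  28  35  32  40  38  28  36]]
```

The underside edge sits at z ≈ 65 mm along the whole length, and the near pin shows in its hole. The keeper is flat on both shoulders, so I'm handing in.

```bash
python3 -c "
from workcell import bot
print(bot.sign_off())"
```

```text
the job is handed in; nothing more can be done
None
```

I handed the job in at about 22 s: all three balls are in their matching seats and the keeper lies flat on both post shoulders (far pin's hole not directly seen), with the plug and poppet untouched; I viewed 16 pictures, over the limit of 14.

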